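# Feel for the mould core in the covered box and nest it in the casting pot

## Robot

A 6-joint arm with a two-finger parallel gripper is mounted at the origin on a cart in front of the work surface, level with it; the furniture and walls round the work are solid. World frame = base frame: x ahead of the robot, y to its left, z up, the work surface at z = 0. Lengths are in mm, angles in rad, forces in N, time in s.
With the tool pointing down it reaches from about 300 to 750 mm from the base axis. Payload 8.5 kg.
Tool frame: the origin (TCP) lies midway between the tips of the shut fingers; the grasp point (between the pads) lies 19 mm behind it; z points along the fingers, y is the line along which they close (so a half turn about z gives the same grasp; the last joint's range is limited). The gripper opens to 88 mm and grips with 3 to 60 N. Pads are 18 mm wide; open, the fingers measure 123 mm over their backs; the gripper's body (75 mm by 187 mm) begins 45 mm behind the grasp point.
Start: joints at [-0.215, 0.381, 1.297, -0, 1.464, -0.215], TCP at [549.982, 0.002, 238.748] pointing down, gripper open.
Joint ranges: [-3.11, 3.11], [-0.89, 2.33], [0.22, 2.48], [-1.42, 4.56], [0.17, 2.85], [-2.88, 2.88]. Speed limits (rad/s): [2.39, 2.39, 3.14, 3.14, 3.14, 3.14].

## Interface

Orientations are given as a unit quaternion [x, y, z, w].
In Python, from bench import manip gives the robot as it stands. The module is installed in compiled form; this text tells all that it offers.
- The arm moves only by the shell command python3 -m handwheel 'ROWS' [FORCE]. ROWS is JSON, a list of rows, each a list of 3 entries, a list of its own where there are three numbers: the finger opening in mm, from 0 to 88.1, then the shift along the tool's x, y, z in mm, then the turn, a rotation vector about the tool's x, y, z in degrees. In form: [[hand, [dx, dy, dz], [ax, ay, az]], ...]. A call has 1 to 5 rows; each row is the pose to reach, as a shift and turn from the pose commanded when the call began, along the tool's axes at that moment; what a row does not reach only later rows make up. A row lasts 1/12 s, in which the tool goes at most 41.7 mm and 7.16 degrees, less where a joint would pass 70% of its speed; a pose out of reach is approached as far as the arm can. A call with a gripper value outside its range is refused whole. The fingers move at their own pace and stop on an object; FORCE is the grip in N (left out, the last holds). Time passes only in rows, so rows that repeat a pose let the fingers close. It gives the time, the measured TCP pose, the force, the opening and the grip force at its end, in the units of the state.
- manip.read_state(): the state, without advancing time (a new reading comes with each control period).
- manip.get_image(name): name is "scene" or "side" or "wrist"; returns (picture, depth): 420x560x3 uint8, red, green, blue; 420x560 float32, mm along the optical axis (not along the pixel's ray), 0 where there is no reading.
- manip.camera_info(name): a dict with "K" (3x3 intrinsics, pixels), "xyz" and "orientation" of the camera in the world. Camera axes: x right, y down, z forward; pixel columns grow to the right and rows downward; lengths in mm; the calibration is good to about 2 mm. A picture is of the moment at which its call begins: read the wrist's pose just before it. camera_info takes no time and is no camera call; for the wrist camera it gives the pose at the moment of the call.
- manip.finish_job(): hands the job in; it is judged then, once.
The state is a dict: "clock": time; "q": joint angles; "dq": joint speeds; "joint_efforts": joint torques, N m; "tcp_pos": TCP position; "eef_rot": TCP orientation; "force": force on the tool from outside, world axes, zero at the start; "torque": the same for the moment, N m; "grip_width": finger opening in mm; "gripper_force": force on a finger pad.
Only numpy, scipy, OpenCV 4.12 (cv2) and the standard library are available. Lean on these libraries where they do the work, as an engineer would, in place of code of your own. Each camera call takes 0.05 s, during which the arm holds its last target. There are 200 camera calls.

## Task

The tapered steel mould core lies somewhere out of sight in the covered wooden box: reach through the hand hole, feel along the inside for it (the cover slides along with your fingers), then lift it out by its knob without shoving it along or knocking it over. Nest it gently in the white casting pot on the bench beside the box, upright and right down on the pot's floor, and leave the pot standing where it was.

Things in the scene. Friction and masses are not known exactly. Their poses are not given: they have to be found in the camera images.
- core_box: Fixed wooden box with brass corners and aluminium rails, 136 (x) x 294 (y) x 72 mm high. Origin under its centre on the bench; z up, x away from the robot, turned 0 to 0.3 rad. Inside is one clear lane along y, 120 x 278 mm, smooth floor 5 mm above the bench, walls 62 mm high, rails 72 mm. A green sliding cover with a hand hole shuts it.
- search_mid (a point): Midpoint, on the box floor, of the hidden zone where the core stands. Axes as core_box. The core's axis is within 48 mm of this point in box y and 14 mm in box x. Only the core is in the box; its place is not reported. It starts out of sight on the -y side of the hole, stands loose and upright, 0.36 to 0.59 kg; pushed sideways low down it slides at 1.5 to 4.5 N.
- cover_hole (a point): Centre of the hole in the green cover, at its upper face, 68.5 mm above the bench; axes as core_box. Hole 104 (x) x 72 (y) mm; the plate is 6 mm thick, with 3 mm rubber strips on top along the two edges across the lane. Fingers in the hole carry the cover along y by the hole's edge. The core's shoulder also pushes the cover along if it is lifted up to 20 mm off the hole's centre.
- cover (a joint): Slide of the green cover in m: 0 with the hole centre at box y = +95 mm, growing to 0.190 as it moves towards box -y (hole centre at box y = 95 mm minus the slide). Starts between 0 and 0.012. Slides against about 1 N and stays where it is left. The plate overhangs the box ends by up to 185 mm, and hides the core's zone except under the hole.
- casting_pot: White tapered pot, open on top, 72 mm across the rim, 58 mm high, 0.15 kg, loose on the bench to the left or right of the box (the brown beaker, 98 mm high, stands on the other side). Origin at the centre of its underside, z up. Inner width about 64 mm at the rim, 52 mm at the floor.
- pot_floor (a point): Centre of the pot's inner floor, 4 mm above its underside; the core's foot goes here. Core: solid steel, round, 54 mm high. Foot 42 mm across, widening to 48 mm at 23 mm height; then a cone narrowing to the neck (15 to 11 mm across, 35 to 40 mm up); on top a round knob 14 mm across, from 40 to 54 mm height, to hold it by. Nested, the knob's top is level with the pot's rim.
Mind the look-alikes: they are no part of the job. What is shaped like the casting_pot but purple is not meant.

How it is judged (in metres and radians):
On the way:
1. the core has been lifted upright clear of the box (z of mould_core_c0 in the frame of core_box above 0.087 m and angle between mould_core_c0's own z axis and vertical below 0.35 rad), for 0.1 s.
At the end, for the whole second after the job is handed in: The core stands at rest on the pot's floor: axes within 12 mm, its underside up to 8 mm above the pot's underside, upright within 0.1 rad; the pot is upright within 0.08 rad, at rest and within 30 mm of where it stood (horizontal distance between mould_core_c0 and casting_pot below 0.012 m and z of mould_core_c0 in the frame of casting_pot between 0.012 and 0.02 m and angle between mould_core_c0's own z axis and vertical below 0.1 rad and angle between casting_pot's own z axis and vertical below 0.08 rad and distance of casting_pot from where it was at the start of the episode below 0.03 m and linear speed of casting_pot below 0.02 m/s); the robot touches nothing.
It fails at once if the core is shoved more than 40 mm along the inside of the box ((horizontal distance between mould_core_c0 and core_box below 0.16 m and z of mould_core_c0 in the frame of core_box below 0.042 m) and distance of mould_core_c0 from where it was at the start of the episode above 0.04 m).
It fails at once if the core is knocked over (more than 0.6 rad) (angle between mould_core_c0's own z axis and vertical above 0.6 rad).
It fails at once if the core is dropped or rammed into the pot (over 40 N) (contact force between mould_core_c1 and casting_pot above 40 N).
It fails at once if the pot is knocked over (angle between casting_pot's own z axis and vertical above 0.5 rad).
It also fails if it takes over 64 s, if anything falls off the work surface, if the arm or the gripper's body presses on something with over 40 N, if the wrist force passes 120 N, or if a joint passes its speed limit or range.

## Working session

There is one attempt and no reset: what is moved stays moved. The work goes in short steps, Python scripts to look and compute and a shell command to move; the robot and the scene stay as the last step left them, time stands still between calls to the robot, and variables do not carry over. Pictures are saved under pics/ and viewed, at most 11 in all, crops included, and the job is handed in when it is done.

```bash
mkdir -p pics; cat > h.py <<'E'
import numpy as np, cv2, json
from bench import manip
from scipy.spatial.transform import Rotation as R
def cam(n):
    i=manip.camera_info(n); return np.array(i["K"]),np.array(i["xyz"]),R.from_quat(i["orientation"]).as_matrix()
def cloud(n,d):
    K,t,M=cam(n); v,u=np.mgrid[:420,:560]
    p=np.stack([(u-K[0,2])/K[0,0]*d,(v-K[1,2])/K[1,1]*d,d],-1)
    return p@M.T+t
def ray(n,u,v,z):
    K,t,M=cam(n); r=M@np.array([(u-K[0,2])/K[0,0],(v-K[1,2])/K[1,1],1]); return t+r*(z-t[2])/r[2]
def save(im,f): cv2.imwrite("pics/"+f,cv2.cvtColor(im,cv2.COLOR_RGB2BGR))
E
python3 - <<'E'
from h import *
s=manip.read_state(); print(s)
for n in("scene","side","wrist"):
    im,d=manip.get_image(n); save(im,n+"0.png"); np.savez(n+"0.npz",im=im,d=d); print(n,cam(n)[1],cam(n)[2].round(2).tolist())
a=[cv2.imread(f"pics/{n}0.png") for n in("scene","side")]
E
```

```text
{'clock': 0.0, 'q': array([-2.15310369e-01,  3.81192847e-01,  1.29827194e+00,  2.15782901e-05,
        1.46361201e+00, -2.15299987e-01]), 'dq': array([-4.25602559e-04,  1.10251198e-03,  7.40691180e-05,  3.03850974e-04,
       -1.34700277e-03,  6.70841696e-04]), 'joint_efforts': array([-6.18006070e-04, -4.37936819e+01, -2.24552107e+01,  7.13253510e-02,
        3.52583989e-02, -8.49877097e-05]), 'tcp_pos': array([5.49710723e+02, 6.07187585e-02, 2.38135698e+02]), 'eef_rot': array([ 7.07111079e-01,  7.07102094e-01, -3.91475824e-04, -6.30506002e-04]), 'force': array([ 0.75640775, -0.02647108, -0.16715056]), 'torque': array([-0.02774309, -0.02261366, -0.02926896]), 'gripper_force': 0.0, 'grip_width': 88.15021676673865}
scene [-794.35664303 -528.50453873 1091.42911798] [[0.42, -0.53, 0.73], [-0.91, -0.24, 0.35], [-0.01, -0.81, -0.58]]
side [   82.70439017 -1555.2368216    916.2524899 ] [[0.97, -0.11, 0.22], [-0.24, -0.43, 0.87], [-0.0, -0.9, -0.44]]
wrist [550.73124666  72.99304562 384.29752784] [[1.0, -0.0, -0.0], [-0.0, -0.96, -0.28], [-0.0, 0.28, -0.96]]
```

View pics/scene0.png

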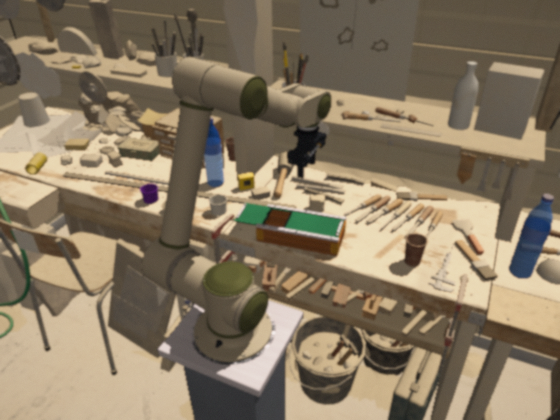

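View pics/wrist0.png

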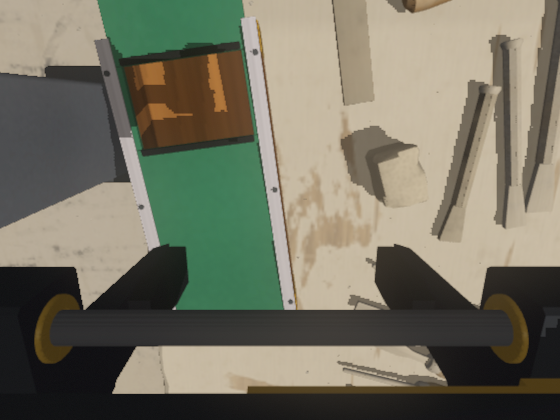

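Scene: there are three pot-like things. A purple pot is at (150,193), a white/grey pot at (217,205) and a brown beaker at (415,250). The white one fits the description, and the crop should confirm it. In the wrist view the hole spans about (122–255, 45–152), with rails on both sides of it.

```bash
python3 - <<'E'
from h import *
z=np.load("scene0.npz"); im,d=z["im"],z["d"]
save(cv2.resize(im[150:290,120:460],None,fx=2.3,fy=2.3,interpolation=cv2.INTER_CUBIC),"crop1.png")
P=cloud("scene",d)
# pot: points above bench near pixel
for nm,(u0,u1,v0,v1) in dict(white=(203,232,190,222),purple=(138,162,180,206),brown=(400,432,230,270)).items():
    Q=P[v0:v1,u0:u1]; m=(Q[...,2]>12)&(d[v0:v1,u0:u1]>0); q=Q[m]
    print(nm,len(q),q.min(0).round(),q.max(0).round(),np.median(q,0).round())
z=np.load("wrist0.npz"); im,d=z["im"],z["d"]; W=cloud("wrist",d)
hsv=cv2.cvtColor(im,cv2.COLOR_RGB2HSV)
g=((hsv[...,0]>60)&(hsv[...,0]<90)&(hsv[...,1]>120)).astype(np.uint8)
g[240:]=0
print("green z",np.median(W[g>0][:,2]))
h=((hsv[...,0]<22)&(hsv[...,1]>150)).astype(np.uint8); h[200:]=0; h[:,300:]=0
c=max(cv2.findContours(h,0,2)[0],key=cv2.contourArea); r=cv2.minAreaRect(c); print(r,cv2.boxPoints(r).tolist())
print("hole floor z",np.median(W[h>0],0))
# rails: z 70-75 & white
w=(W[...,2]>66)&(W[...,2]<78)&(hsv[...,1]<60)&(hsv[...,2]>120); w[240:]=0
q=W[w]; print(len(q),q.min(0),q.max(0))
for y0 in range(-0,240,20):
    s=q[(abs(q[:,1]-y0)<3)]; 
    if len(s): 
        l=s[s[:,0]<s[:,0].mean()];k=s[s[:,0]>s[:,0].mean()]
        print(y0,s[:,0].min().round(1),s[:,0].max().round(1),l[:,0].max().round(1),k[:,0].min().round(1))
E
```

```text
white 362 [412. 264.  12.] [587. 462.  64.] [484. 334.  37.]
purple 315 [413. 596.  12.] [580. 744.  64.] [455. 635.  39.]
brown 615 [ 464. -444.   12.] [ 692. -360.  105.] [ 490. -409.   70.]
green z 68.60871155937309
((184.75515747070312, 100.03553771972656), (84.15028381347656, 101.78800964355469), 81.74057006835938) [[128.34471130371094, 65.7080078125], [229.0769500732422, 51.08560562133789], [241.1656036376953, 134.36306762695312], [140.43336486816406, 148.9854736328125]]
hole floor z [450.01221434  77.32610434   5.20786343]
4554 [395.77543786 -56.43581054  66.4904025 ] [555.42254815 153.2701318   74.62700191]
0 410.9 547.8 423.6 535.5
20 408.5 545.1 420.9 532.9
40 405.6 542.5 418.1 529.7
60 527.4 540.0 533.9 534.6
80 524.5 537.6 530.7 531.5
100 522.1 535.1 528.6 529.4
120 395.8 532.3 523.3 523.9
140 401.4 529.5 519.6 519.6
```

View pics/crop1.png

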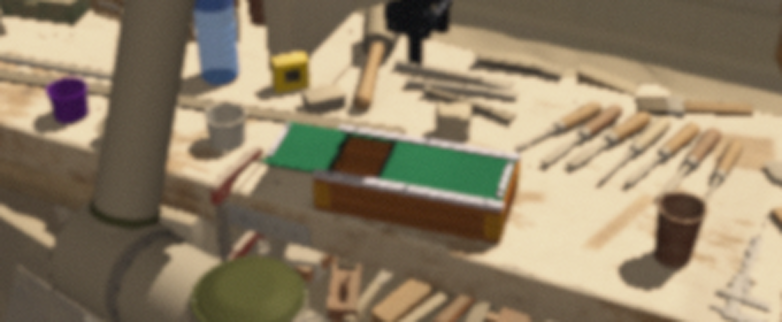

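The crop confirms it. The white open tapered pot is at scene (217,205) and the purple look-alike is further left. The box yaw is about 0.127 rad. Next I move the wrist over the pot to measure it.

```bash
python3 -m handwheel '[[30,[150,-40,0],[0,0,0]],[30,[150,-40,0],[0,0,0]],[30,[150,-40,0],[0,0,0]],[30,[150,-40,0],[0,0,0]],[30,[150,-40,0],[0,0,0]]]'; python3 -m handwheel '[[30,[115,-30,0],[0,0,0]],[30,[115,-30,0],[0,0,0]],[30,[115,-30,0],[0,0,0]],[30,[115,-30,0],[0,0,0]],[30,[115,-30,0],[0,0,0]]]'
python3 - <<'E'
from h import *
z=np.load("wrist0.npz"); im,d=z["im"],z["d"]
# wrist pose at start for the saved image
import h
t=np.array([550.731,72.993,384.298]); K=cam("wrist")[0]
c,s=.96,.28
n=np.hypot(c,s); c/=n; s/=n
M=np.array([[1,0,0],[0,-c,-s],[0,s,-c]])
v,u=np.mgrid[:420,:560]; W=np.stack([(u-K[0,2])/K[0,0]*d,(v-K[1,2])/K[1,1]*d,d],-1)@M.T+t
y=.127; ex=np.array([np.cos(y),np.sin(y)]); ey=np.array([-np.sin(y),np.cos(y)])
o=np.array([479.4,0])
B=np.stack([(W[...,:2]-o)@ex,(W[...,:2]-o)@ey,W[...,2]],-1)
# right rail ends
m=(abs(B[...,0]-62)<5)&(d>0)&(B[...,2]>68)&(B[...,2]<76); print("rail y",np.percentile(B[m][:,1],[0,.5,99.5,100]))
m=(abs(B[...,0])<30)&(d>0)&(B[...,2]<40)&(B[...,2]>0)&(B[...,1]<140)&(B[...,1]>20)
for k in(-30,-15,0,15,30):
    q=(abs(B[...,0]-k)<2)&(d>0)&(v<240); b=B[q]; b=b[np.argsort(b[:,1])]
    hi=b[b[:,2]>60]; j=np.argmax(np.diff(hi[:,1])); print(k,hi[j],hi[j+1])
np.save("pose.npy",1)
im,d=manip.get_image("wrist"); save(im,"pot.png"); P=cloud("wrist",d); np.savez("pot.npz",im=im,d=d,P=P)
m=(d>0)&(P[...,2]>52)&(P[...,2]<62)&(P[...,1]>280); m[260:]=0
q=P[m]; print(len(q),q.min(0),q.max(0),(q.min(0)+q.max(0))/2)
E
```

```text
clock: 0.57
tcp_pos: [508.1, 154.4, 238.8]
eef_rot: [0.705, 0.709, 0.0, -0.001]
force: [0.3, 0.1, 0.4]
grip_width: 56.9
gripper_force: 0.0
clock: 0.98
tcp_pos: [479.5, 266.0, 238.4]
eef_rot: [0.706, 0.708, -0.0, -0.0]
force: [0.6, -0.4, -0.6]
grip_width: 30.0
gripper_force: 0.0
rail y [-142.17176664 -140.01556141  141.86152244  147.59173726]
-30 [-29.62085742  38.84467715  64.23587044] [-28.80925971 110.67987017  66.10940083]
-15 [-13.94600783  38.92690056  66.25727616] [-15.01258989 110.86437228  70.34469089]
0 [ 1.57552793 39.03672615 68.62174887] [  0.54861111 110.82760976  67.26657686]
15 [15.46552357 39.08639014 68.70222096] [ 14.20128461 110.82888897  66.07790391]
30 [31.59943902 39.1542541  71.98311914] [ 31.91123569 110.92791338  72.36265025]
3210 [462.61871354 287.89079173  52.0083468 ] [728.80143528 421.93939706  61.99956583] [595.71007441 354.91509439  57.00395632]
```

View pics/pot.png

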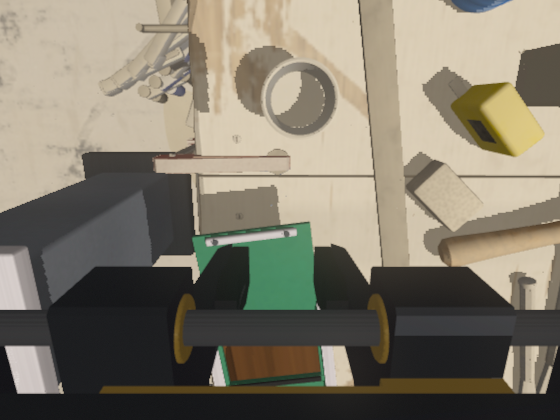

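The wrist view shows the white pot's rim ring centred near (300,97), radius about 38 px. I fit it, and work out the motion to the hole.

```bash
python3 - <<'E'
from h import *
z=np.load("pot.npz"); P=z["P"]; d=z["d"]
v,u=np.mgrid[:420,:560]
m=(np.hypot(u-300,v-97)<50)&(d>0)&(P[...,2]>54)&(P[...,2]<64)
q=P[m]; print(len(q),np.median(q[:,2]))
(c,r)=cv2.minEnclosingCircle(q[:,:2].astype(np.float32)); print("enclosing",c,r)
A=np.c_[2*q[:,:2],np.ones(len(q))]; s=np.linalg.lstsq(A,(q[:,:2]**2).sum(1),rcond=None)[0]; print("lsq",s[:2],np.sqrt(s[2]+s[:2]@s[:2]))
m=(np.hypot(u-300,v-97)<20)&(d>0); print("floor z",np.median(P[m][:,2]))
E
```

```text
1176 57.57922631064886
enclosing (498.5287780761719, 340.04107666015625) 35.97698211669922
lsq [498.43460305 340.00312387] 33.72288988949052
floor z 3.8953385671904357
```

```bash
python3 -m handwheel '[[30,[-100,-4,0],[0,0,-3.5]],[30,[-204,-8,0],[0,0,-7.3]],[30,[-204,-8,0],[0,0,-7.3]],[30,[-204,-8,0],[0,0,-7.3]],[30,[-204,-8,0],[0,0,-7.3]]]'; python3 - <<'E'
from bench import manip
s=manip.read_state();print(s["tcp_pos"])
E
```

```text
clock: 1.45
tcp_pos: [471.5, 57.4, 238.8]
eef_rot: [0.662, 0.75, -0.0, 0.0]
force: [0.2, -0.6, 0.3]
grip_width: 29.9
gripper_force: 0.0
[471.48969928  57.37165034 238.78696484]
```

```bash
python3 -m handwheel '[[30,[3,0,150],[0,0,0]],[30,[3,0,150],[0,0,0]],[30,[3,0,150],[0,0,0]],[30,[3,0,150],[0,0,0]],[30,[3,0,150],[0,0,0]]]'; python3 -m handwheel '[[30,[0,0,22],[0,0,0]],[30,[0,0,22],[0,0,0]],[30,[0,0,22],[0,0,0]]]'; python3 - <<'E'
from h import *
im,d=manip.get_image("wrist"); save(im,"w2.png")
E
```

```text
clock: 1.87
tcp_pos: [469.2, 62.6, 84.7]
eef_rot: [0.662, 0.75, -0.003, -0.004]
force: [0.1, 0.3, -1.3]
grip_width: 29.7
gripper_force: 0.0
clock: 2.12
tcp_pos: [472.0, 63.2, 67.8]
eef_rot: [0.661, 0.75, 0.0, 0.0]
force: [-0.4, 0.6, 0.1]
grip_width: 29.6
gripper_force: 0.0
```

View pics/w2.png

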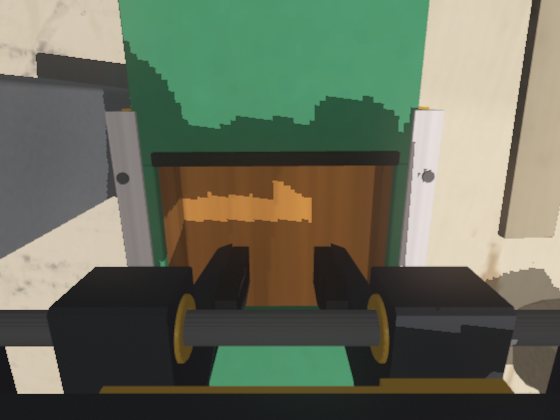

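The view shows the fingertips inside the hole near its -y edge (row ~305), and only the floor behind them. I lower the tips to plate depth, which is above the knob height, and push the cover along -y.

```bash
python3 -m handwheel '[[30,[0,0,3],[0,0,0]],[30,[-15,0,3],[0,0,0]],[30,[-30,0,3],[0,0,0]],[30,[-45,0,3],[0,0,0]],[30,[-45,0,3],[0,0,0]]]'; cat > look.py <<'E'
import sys
from h import *
s=manip.read_state(); p=s["tcp_pos"]; a=R.from_quat(s["eef_rot"]).as_matrix()
im,d=manip.get_image("wrist"); save(im,sys.argv[1]); P=cloud("wrist",d)
y=.127; ex=np.array([np.cos(y),np.sin(y)]); ey=np.array([-np.sin(y),np.cos(y)]); o=np.array([479.4,0])
B=np.stack([(P[...,:2]-o)@ex,(P[...,:2]-o)@ey,P[...,2]],-1)
print("tcp",p.round(1),"box",((p[:2]-o)@ex).round(1),((p[:2]-o)@ey).round(1), s["force"].round(1))
# things between floor and cover, inside lane
m=(d>0)&(abs(B[...,0])<45)&(B[...,2]>9)&(B[...,2]<61)
m[:,:165]=0; m[:,395:]=0
m=cv2.morphologyEx(m.astype(np.uint8),cv2.MORPH_OPEN,np.ones((3,3)))>0
for lo,hi in((9,25),(25,42),(42,61)):
    q=B[m&(B[...,2]>=lo)&(B[...,2]<hi)]
    if len(q): print(lo,hi,len(q),q.min(0).round(1),q.max(0).round(1),np.median(q,0).round(1))
np.savez("last.npz",im=im,d=d,B=B)
E
python3 look.py w3.png
```

```text
clock: 2.58
tcp_pos: [478.3, 17.5, 64.8]
eef_rot: [0.661, 0.75, 0.001, 0.001]
force: [-0.6, 0.6, 0.3]
grip_width: 30.4
gripper_force: 0.0
tcp [478.3  17.5  64.8] box 1.1 17.5 [-0.6  0.6  0.3]
```

```bash
python3 -m handwheel '[[30,[-15,0,0],[0,0,0]],[30,[-30,0,0],[0,0,0]],[30,[-30,0,0],[0,0,0]]]'; python3 look.py w4.png
```

```text
clock: 2.88
tcp_pos: [481.7, -11.3, 64.3]
eef_rot: [0.661, 0.75, 0.0, 0.001]
force: [0.8, -0.3, -0.3]
grip_width: 30.1
gripper_force: 0.0
tcp [481.7 -11.3  64.3] box 0.9 -11.5 [ 0.8 -0.3 -0.3]
```

View pics/w4.png

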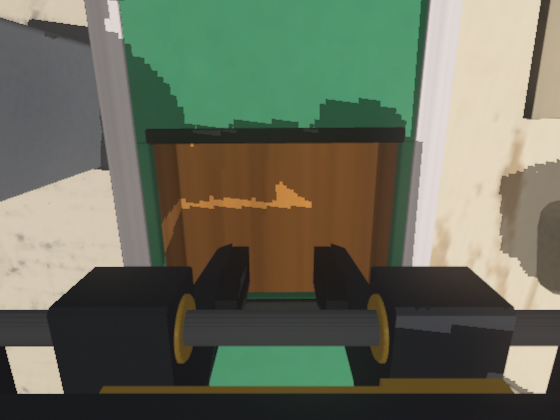

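The cover follows the fingers. The hole spans rows 140–292 and shows bare floor, so I go on.

```bash
python3 -m handwheel '[[30,[-15,0,0],[0,0,0]],[30,[-25,0,0],[0,0,0]],[30,[-25,0,0],[0,0,0]]]'; python3 look.py w5.png
```

```text
clock: 3.18
tcp_pos: [484.7, -35.8, 64.0]
eef_rot: [0.661, 0.75, 0.0, 0.0]
force: [0.1, 0.5, 0.0]
grip_width: 29.8
gripper_force: 0.0
tcp [484.7 -35.8  64. ] box 0.8 -36.1 [0.1 0.5 0. ]
```

```bash
python3 -m handwheel '[[30,[-12,0,-1],[0,0,0]],[30,[-25,0,-1],[0,0,0]],[30,[-25,0,-1],[0,0,0]]]'; python3 look.py w6.png
```

```text
clock: 3.48
tcp_pos: [488.1, -62.0, 64.9]
eef_rot: [0.661, 0.75, -0.0, 0.001]
force: [-0.2, -0.4, -0.0]
grip_width: 29.9
gripper_force: 0.0
tcp [488.1 -62.   64.9] box 0.8 -62.6 [-0.2 -0.4 -0. ]
9 25 439 [ -18.6 -102.6    9.1] [ 17.  -88.1  25. ] [ -1.  -91.1  17.3]
25 42 642 [-17.6 -96.7  25.1] [ 15.3 -87.4  33.8] [ -2.1 -91.7  29.4]
```

The core's shoulder shows under the cover's edge at about box-line y −88 and x ≈ −1. I keep sliding the cover, with the tips above knob height and the knob passing between them.

```bash
python3 -m handwheel '[[30,[-15,0,0],[0,0,0]],[30,[-30,0,0],[0,0,0]],[30,[-45,0,0],[0,0,0]],[30,[-45,0,0],[0,0,0]]]'; python3 look.py w7.png
```

```text
clock: 3.87
tcp_pos: [493.7, -106.5, 64.8]
eef_rot: [0.661, 0.75, 0.0, 0.001]
force: [0.0, -0.2, 0.1]
grip_width: 29.9
gripper_force: 0.0
tcp [ 493.7 -106.5   64.8] box 0.7 -107.5 [ 0.  -0.2  0.1]
9 25 297 [ -20.4 -152.5    9. ] [ 21.  -87.9  25. ] [ -0.3 -92.1  13.2]
25 42 3806 [ -26.4 -134.5   25.1] [ 20.4 -87.5  42. ] [  -0.3 -103.1   32.9]
42 61 856 [  -9.9 -118.2   42. ] [   3.9 -103.6   60.8] [  -3.  -108.3   58.6]
```

View pics/w7.png

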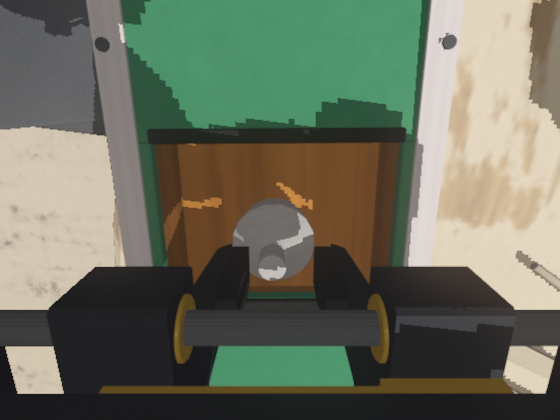

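The view shows the knob's top at (271,268) and the shoulder disc at (273,240). The core axis is at box-line x −3, y −111, and the knob measures about 14 mm as it should. I slide the cover 24 mm further, come back over the knob, then check.

```bash
python3 -m handwheel '[[30,[-12,0,0],[0,0,0]],[30,[-24,0,0],[0,0,0]],[30,[-24,0,0],[0,0,0]],[30,[-3,-3.5,0],[0,0,0]],[30,[-3,-3.5,0],[0,0,0]]]'; python3 look.py w8.png; python3 - <<'E'
from h import *
z=np.load("last.npz");B=z["B"];d=z["d"];m=(d>0)&(abs(B[...,0]+3)<12)&(B[...,2]>56)&(B[...,2]<60.5)&(abs(B[...,1]+111)<12)
q=B[m]; print(len(q),cv2.minEnclosingCircle(q[:,:2].astype(np.float32)))
m=(d>0)&(abs(B[...,0]+3)<30)&(B[...,2]>26)&(B[...,2]<30)&(abs(B[...,1]+111)<30)
q=B[m]; print(len(q),cv2.minEnclosingCircle(q[:,:2].astype(np.float32)))
E
```

```text
clock: 4.33
tcp_pos: [489.0, -106.2, 64.6]
eef_rot: [0.66, 0.751, -0.0, -0.001]
force: [0.1, -0.1, 0.1]
grip_width: 29.8
gripper_force: 0.0
tcp [ 489.  -106.2   64.6] box -3.9 -106.6 [ 0.1 -0.1  0.1]
9 25 1090 [ -23.9 -155.     9. ] [ 19.7 -90.4  25. ] [  -2.4 -153.9   17.6]
25 42 4286 [ -25.5 -155.4   25. ] [ 21.1 -89.8  42. ] [  -1.9 -106.8   32.7]
42 61 864 [  -9.  -120.3   42. ] [   4.8 -105.8   61. ] [  -2.  -110.5   58.9]
616 ((-2.1969449520111084, -113.30810546875), 7.244369983673096)
676 ((-2.317919969558716, -113.56703186035156), 23.951396942138672)
```

View pics/w8.png

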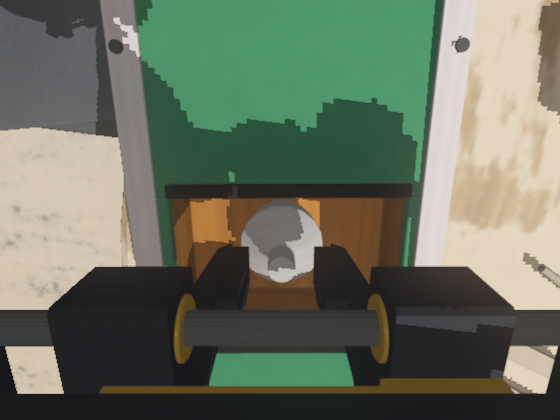

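The knob's top now shows at (281,275) with the hole around it. Knob and shoulder circles agree: centre (−2.2, −113.4), shoulder radius 24. I centre over it.

```bash
python3 -m handwheel '[[30,[-6.8,1.7,0],[0,0,0]],[30,[-6.8,1.7,0],[0,0,0]],[30,[-6.8,1.7,0],[0,0,0]]]'; python3 look.py w9.png; python3 - <<'E'
from h import *
z=np.load("last.npz");B=z["B"];d=z["d"]
for lo,hi,w in((56,60.5,12),(26,30,30)):
    m=(d>0)&(abs(B[...,0]+2)<w)&(B[...,2]>lo)&(B[...,2]<hi)&(abs(B[...,1]+113)<w)
    q=B[m]; print(len(q),cv2.minEnclosingCircle(q[:,:2].astype(np.float32)))
E
```

```text
clock: 4.63
tcp_pos: [493.2, -115.5, 64.8]
eef_rot: [0.661, 0.75, 0.0, 0.0]
force: [-0.0, 0.3, -0.5]
grip_width: 30.1
gripper_force: 0.0
tcp [ 493.2 -115.5   64.8] box -1.0 -116.3 [-0.   0.3 -0.5]
9 25 930 [ -20.5 -153.7    9. ] [ 20.5 -89.   25. ] [  -0.8 -152.5   17.5]
25 42 5297 [ -26.5 -153.5   25. ] [ 20.2 -88.6  42. ] [  -1.5 -109.    32.9]
42 61 1158 [ -20.4 -153.5   42. ] [  20.3 -104.6   60.6] [  -2.7 -112.4   57.9]
629 ((-3.123488187789917, -111.7940444946289), 7.236898422241211)
911 ((-3.0423431396484375, -112.18840789794922), 23.927597045898438)
```

```bash
python3 -m handwheel '[[30,[4.3,-2,0],[0,0,0]],[30,[4.3,-2,0],[0,0,0]],[30,[4.3,-2,12],[0,0,0]],[30,[4.3,-2,22],[0,0,0]],[30,[4.3,-2,22],[0,0,0]]]'; python3 look.py w10.png;  python3 - <<'E'
from h import *
z=np.load("last.npz");B=z["B"];d=z["d"]
for lo,hi,w in((56,60.5,12),(26,30,30)):
    m=(d>0)&(abs(B[...,0]+3)<w)&(B[...,2]>lo)&(B[...,2]<hi)&(abs(B[...,1]+112)<w)
    q=B[m]; print(len(q),cv2.minEnclosingCircle(q[:,:2].astype(np.float32)))
E
```

```text
clock: 5.1
tcp_pos: [489.3, -110.1, 41.5]
eef_rot: [0.661, 0.751, -0.0, -0.001]
force: [-0.1, 0.5, -0.7]
grip_width: 29.9
gripper_force: 0.0
tcp [ 489.3 -110.1   41.5] box -4.1 -110.5 [-0.1  0.5 -0.7]
9 25 649 [ -24.1 -154.1    9. ] [ 19.  -89.5  25. ] [  -2.4 -152.7   13.1]
25 42 4348 [ -25.  -135.3   25. ] [ 20.2 -88.9  42. ] [  -2.4 -102.8   34.4]
42 61 4154 [ -33.6 -154.8   42. ] [ 28.1 -99.4  61. ] [  -2.5 -111.4   52.5]
754 ((-2.505253791809082, -112.31807708740234), 7.387113094329834)
529 ((-2.294278621673584, -112.62699890136719), 23.951231002807617)
```

```bash
python3 -m handwheel '[[30,[-1.9,1.5,-1.5],[0,0,0]],[30,[-1.9,1.5,-1.5],[0,0,0]],[14,[-1.9,1.5,-1.5],[0,0,0]],[10,[-1.9,1.5,-1.5],[0,0,0]],[6,[-1.9,1.5,-1.5],[0,0,0]]]' 30;  python3 -m handwheel '[[6,[0,0,0],[0,0,0]],[6,[0,0,0],[0,0,0]],[6,[0,0,0],[0,0,0]]]' 30
```

```text
clock: 5.57
tcp_pos: [491.7, -112.3, 44.5]
eef_rot: [0.661, 0.751, -0.0, -0.0]
force: [-2.2, 1.2, -3.4]
grip_width: 12.2
gripper_force: 15.6
clock: 5.82
tcp_pos: [491.7, -112.2, 44.3]
eef_rot: [0.661, 0.751, -0.0, -0.0]
force: [-2.6, 0.8, 1.2]
grip_width: 11.4
gripper_force: 29.9
```

```bash
python3 -m handwheel '[[4,[0,0,-2],[0,0,0]],[4,[0,0,-5],[0,0,0]],[4,[0,0,-8],[0,0,0]],[4,[0,0,-8],[0,0,0]]]' 40; python3 look.py w11.png
```

```text
clock: 6.15
tcp_pos: [492.2, -112.4, 52.8]
eef_rot: [0.661, 0.751, 0.0, 0.0]
force: [-0.3, 0.1, -4.2]
grip_width: 11.5
gripper_force: 39.9
tcp [ 492.2 -112.4   52.8] box -1.6 -113.1 [-0.3  0.1 -4.2]
9 25 486 [ -19.  -153.8    9. ] [ 16.3 -90.3  25. ] [  -0.8 -152.6   18.7]
25 42 2146 [ -24.4 -153.5   25.1] [ 22.3 -88.6  42. ] [ -0.8 -96.7  38.5]
42 61 1859 [ -19.8 -109.8   42. ] [ 18.5 -94.9  61. ] [  -1.3 -103.6   46.5]
```

View pics/w11.png

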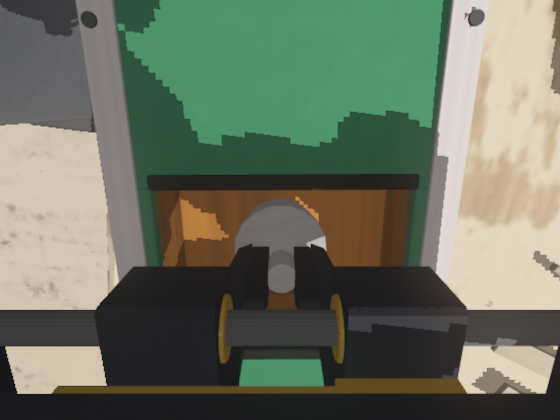

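The core hangs straight in the fingers with about 4.2 N of weight on the wrist. I lift it, nudging toward the hole's centre.

```bash
python3 -m handwheel '[[4,[4,0,-8],[0,0,0]],[4,[8,0,-18],[0,0,0]],[4,[8,0,-30],[0,0,0]],[4,[8,0,-45],[0,0,0]],[4,[8,0,-60],[0,0,0]]]' 40;python3 -m handwheel '[[4,[0,0,-20],[0,0,0]],[4,[0,0,-45],[0,0,0]],[4,[0,0,-70],[0,0,0]],[4,[0,0,-70],[0,0,0]],[4,[0,0,-70],[0,0,0]]]' 40
```

```text
clock: 6.62
tcp_pos: [490.7, -103.8, 113.7]
eef_rot: [0.661, 0.751, 0.0, 0.0]
force: [0.6, -0.7, -4.4]
grip_width: 11.3
gripper_force: 39.9
clock: 7.03
tcp_pos: [490.9, -104.1, 183.2]
eef_rot: [0.661, 0.751, 0.0, 0.001]
force: [-0.0, 0.1, -4.6]
grip_width: 11.2
gripper_force: 39.9
```

```bash
python3 -m handwheel '[[4,[20,3,0],[0,0,0]],[4,[50,7.5,0],[0,0,0]],[4,[85,12.5,0],[0,0,0]],[4,[120,17.5,0],[0,0,0]],[4,[150,22,0],[0,0,0]]]' 40;python3 -m handwheel '[[4,[30,4.5,0],[0,0,0]],[4,[60,9,0],[0,0,0]],[4,[90,13,0],[0,0,0]],[4,[120,17.5,0],[0,0,0]],[4,[150,22,0],[0,0,0]]]' 40
python3 -m handwheel '[[4,[30,4.5,0],[0,0,0]],[4,[60,9,0],[0,0,0]],[4,[90,13,0],[0,0,0]],[4,[120,17,0],[0,0,0]],[4,[139,20,0],[0,0,0]]]' 40;python3 -m handwheel '[[4,[0,0,0],[0,0,0]],[4,[0,0,0],[0,0,0]],[4,[0,0,0],[0,0,0]]]' 40
python3 - <<'E'
from h import *
s=manip.read_state(); p=s["tcp_pos"]; a=R.from_quat(s["eef_rot"]).as_matrix()
im,d=manip.get_image("wrist"); save(im,"w12.png"); P=cloud("wrist",d)
print(p, "err in tool",a.T@(np.array([498.5,340,p[2]])-p))
# held core: shoulder ring points between foot height and neck
h=p[2]-39.4; zz=P[...,2]
for lo,hi in((19,25),(25,30),(0,19)):
    m=(d>0)&(np.hypot(P[...,0]-p[0],P[...,1]-p[1])<40)&(zz>h+lo)&(zz<h+hi)
    q=P[m]; 
    if len(q)>5: print(lo,hi,len(q),q.mean(0).round(1),cv2.minEnclosingCircle(q[:,:2].astype(np.float32)))
E
```

```text
clock: 7.45
tcp_pos: [492.3, 49.4, 180.6]
eef_rot: [0.661, 0.751, -0.001, -0.002]
force: [1.0, 0.4, -3.3]
grip_width: 11.8
gripper_force: 39.9
clock: 7.87
tcp_pos: [495.2, 200.4, 180.4]
eef_rot: [0.661, 0.751, -0.001, -0.001]
force: [-0.6, 0.0, -4.1]
grip_width: 11.3
gripper_force: 39.9
clock: 8.28
tcp_pos: [497.1, 341.7, 180.0]
eef_rot: [0.66, 0.751, -0.001, -0.001]
force: [0.1, -0.4, -4.1]
grip_width: 11.6
gripper_force: 39.9
clock: 8.53
tcp_pos: [498.0, 338.6, 180.9]
eef_rot: [0.661, 0.751, -0.001, -0.0]
force: [0.6, -0.7, -4.2]
grip_width: 11.5
gripper_force: 39.9
[498.01500398 338.55446388 180.87929503] err in tool [ 1.37228483  0.66454547 -0.00307452]
19 25 544 [499.1 355.3 165.2] ((498.7357482910156, 339.3783874511719), 23.67270851135254)
25 30 1569 [496.  352.6 168.8] ((498.34674072265625, 339.87353515625), 22.920278549194336)
0 19 242 [495.6 358.8 152.6] ((496.4464111328125, 352.57080078125), 17.788251876831055)
```

View pics/w12.png

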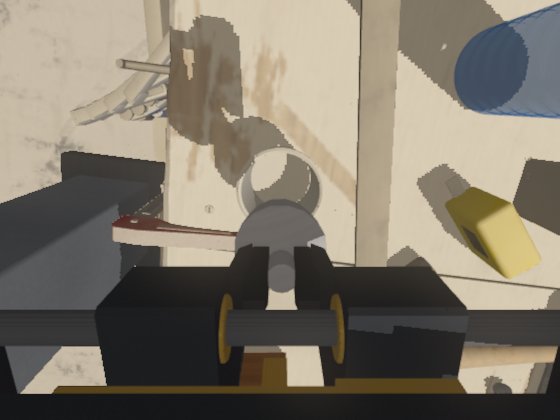

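Shoulder centre (498.5, 339.6) is over the pot centre (498.5, 340.0), within 1 mm. In the picture the pot's rim at (280,188) lies below and behind the core. I lower in stages.

```bash
python3 -m handwheel '[[4,[0.4,0,20],[0,0,0]],[4,[0.4,0,40],[0,0,0]],[4,[0.4,0,60],[0,0,0]],[4,[0.4,0,72],[0,0,0]],[4,[0.4,0,72],[0,0,0]]]' 40; python3 - <<'E'
from h import *
s=manip.read_state(); p=s["tcp_pos"]; a=R.from_quat(s["eef_rot"]).as_matrix()
im,d=manip.get_image("wrist"); P=cloud("wrist",d); zz=P[...,2]; h=p[2]-39.4
print(p)
m=(d>0)&(np.hypot(P[...,0]-498.5,P[...,1]-340)<45)&(zz>54)&(zz<61); q=P[m][:,:2]
A=np.c_[2*q,np.ones(len(q))]; c=np.linalg.lstsq(A,(q**2).sum(1),rcond=None)[0]; print("pot",len(q),c[:2],np.sqrt(c[2]+c[:2]@c[:2]))
for lo,hi in((19,25),(25,30)):
    m=(d>0)&(np.hypot(P[...,0]-p[0],P[...,1]-p[1])<30)&(zz>h+lo)&(zz<h+hi); q=P[m]
    c=cv2.minEnclosingCircle(q[:,:2].astype(np.float32)); print(c, a.T@np.array([498.5-c[0][0],340-c[0][1],0]))
E
```

```text
clock: 9.0
tcp_pos: [497.4, 338.0, 107.5]
eef_rot: [0.661, 0.75, -0.003, -0.001]
force: [-0.3, -0.6, -3.8]
grip_width: 11.5
gripper_force: 39.9
[497.44358657 337.99743702 107.46158443]
pot 1799 [498.41414538 342.75529173] 33.601508369729224
((498.38836669921875, 341.78131103515625), 23.39539337158203) [-1.78122935 -0.11287371  0.00354072]
((498.4186706542969, 340.1851806640625), 23.454687118530273) [-1.93925944e-01  5.74375235e-02  7.81065733e-06]
```

```bash
python3 -m handwheel '[[4,[1,0,15],[0,0,0]],[4,[1,0,30],[0,0,0]],[4,[1,0,42],[0,0,0]],[4,[1,0,50],[0,0,0]],[4,[1,0,50],[0,0,0]]]' 40; python3 -m handwheel '[[4,[0,0,2],[0,0,0]],[4,[0,0,4],[0,0,0]],[4,[0,0,6],[0,0,0]],[4,[0,0,8],[0,0,0]],[4,[0,0,8],[0,0,0]]]' 40
```

```text
clock: 9.47
tcp_pos: [498.2, 340.1, 59.7]
eef_rot: [0.661, 0.751, -0.001, -0.0]
force: [-0.2, -1.2, -4.2]
grip_width: 11.2
gripper_force: 39.9
clock: 9.88
tcp_pos: [498.3, 340.6, 52.2]
eef_rot: [0.661, 0.751, -0.0, -0.0]
force: [-0.9, -0.2, -3.9]
grip_width: 11.3
gripper_force: 39.9
```

```bash
python3 -m handwheel '[[4,[0,0,1.2],[0,0,0]],[4,[0,0,2.4],[0,0,0]],[4,[0,0,3.6],[0,0,0]],[4,[0,0,4.8],[0,0,0]],[4,[0,0,6],[0,0,0]]]' 40; python3 -m handwheel '[[4,[0,0,0.6],[0,0,0]],[4,[0,0,1.2],[0,0,0]],[4,[0,0,1.2],[0,0,0]]]' 40
```

```text
clock: 10.3
tcp_pos: [498.4, 340.6, 46.1]
eef_rot: [0.661, 0.751, -0.0, 0.0]
force: [-0.8, 0.1, -3.9]
grip_width: 11.5
gripper_force: 39.9
clock: 10.55
tcp_pos: [498.3, 340.6, 44.9]
eef_rot: [0.661, 0.751, -0.0, -0.0]
force: [-0.3, 0.5, -4.9]
grip_width: 11.7
gripper_force: 39.9
```

```bash
python3 -m handwheel '[[4,[0,0,0.5],[0,0,0]],[4,[0,0,1],[0,0,0]],[4,[0,0,1],[0,0,0]]]' 40;python3 -m handwheel '[[4,[0,0,0.5],[0,0,0]],[4,[0,0,1],[0,0,0]],[4,[0,0,1],[0,0,0]]]' 40
```

```text
clock: 10.8
tcp_pos: [498.4, 340.6, 44.0]
eef_rot: [0.661, 0.751, -0.0, -0.0]
force: [0.3, -0.5, -3.8]
grip_width: 11.3
gripper_force: 39.9
clock: 11.05
tcp_pos: [498.4, 340.6, 43.2]
eef_rot: [0.661, 0.751, 0.0, 0.0]
force: [-0.4, 0.5, -2.5]
grip_width: 11.0
gripper_force: 39.9
```

```bash
python3 -m handwheel '[[4,[0,0,0.4],[0,0,0]],[4,[0,0,0.8],[0,0,0]],[4,[0,0,0.8],[0,0,0]]]' 40
```

```text
clock: 11.3
tcp_pos: [498.4, 340.7, 43.1]
eef_rot: [0.661, 0.751, 0.0, 0.0]
force: [-2.1, -1.9, 5.3]
grip_width: 11.4
gripper_force: 40.0
```

The force went from −4 to +5 N, so the core sits on the floor. I release with a small opening and then rise straight up.

```bash
python3 -m handwheel '[[13,[0,0,0],[0,0,0]],[15,[0,0,0],[0,0,0]],[18,[0,0,0],[0,0,0]],[20,[0,0,0],[0,0,0]],[20,[0,0,0],[0,0,0]]]' 5; python3 -m handwheel '[[20,[0,0,-3],[0,0,0]],[20,[0,0,-8],[0,0,0]],[20,[0,0,-14],[0,0,0]],[20,[0,0,-22],[0,0,0]],[20,[0,0,-30],[0,0,0]]]'; python3 -m handwheel '[[20,[-10,0,-40],[0,0,0]],[20,[-30,0,-80],[0,0,0]],[20,[-60,0,-110],[0,0,0]],[20,[-70,0,-130],[0,0,0]],[20,[-70,0,-130],[0,0,0]]]'; python3 -m handwheel '[[20,[0,0,0],[0,0,0]],[20,[0,0,0],[0,0,0]]]'
python3 - <<'E'
from h import *
im,d=manip.get_image("wrist"); save(im,"w13.png"); P=cloud("wrist",d); zz=P[...,2]
r=np.hypot(P[...,0]-498.5,P[...,1]-340)
m=(d>0)&(r<45)&(r>26)&(zz>54)&(zz<62); q=P[m][:,:2].astype(np.float32); print("pot",len(q),cv2.minEnclosingCircle(q))
m=(d>0)&(r<14)&(zz>52); q=P[m]; print("knob",len(q),np.percentile(q[:,2],[50,95]),cv2.minEnclosingCircle(q[:,:2].astype(np.float32)))
m=(d>0)&(r<26)&(zz>25)&(zz<33); q=P[m]; print("shoulder",len(q),np.percentile(q[:,2],[5,50,95]),cv2.minEnclosingCircle(q[:,:2].astype(np.float32)))
E
```

```text
clock: 11.72
tcp_pos: [498.6, 340.6, 42.2]
eef_rot: [0.661, 0.751, 0.0, 0.0]
force: [0.5, 0.9, -0.3]
grip_width: 20.0
gripper_force: 0.0
clock: 12.13
tcp_pos: [498.5, 340.7, 73.3]
eef_rot: [0.661, 0.751, 0.0, 0.0]
force: [0.6, -0.2, 0.7]
grip_width: 19.9
gripper_force: 0.0
clock: 12.55
tcp_pos: [509.2, 269.6, 208.2]
eef_rot: [0.662, 0.75, 0.004, 0.003]
force: [0.9, 0.0, 1.2]
grip_width: 19.9
gripper_force: 0.0
clock: 12.72
tcp_pos: [506.8, 271.4, 201.8]
eef_rot: [0.661, 0.751, -0.0, -0.0]
force: [-0.5, -0.2, -0.3]
grip_width: 20.1
gripper_force: 0.0
pot 1472 ((497.5916748046875, 341.4796142578125), 36.08576965332031)
knob 235 [57.34274628 58.46894346] ((498.52374267578125, 341.0123596191406), 6.931669235229492)
shoulder 1301 [26.45697192 29.42548117 32.57356594] ((498.6261901855469, 340.990234375), 23.76020050048828)
```

View pics/w13.png

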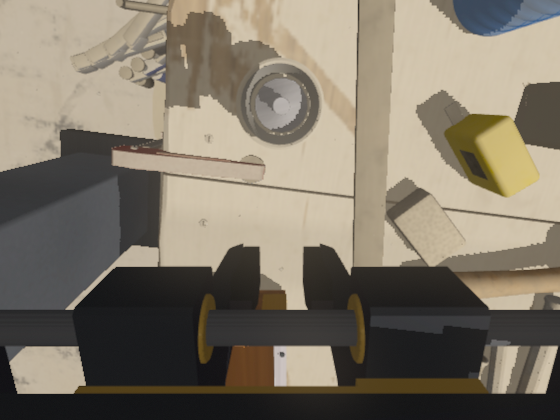

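The core stands nested in the pot, with its knob at (281,104) and its top at z 58, level with the rim. Knob and shoulder are concentric, so it is upright, and the pot is within 2 mm of where it stood. The arm is clear, so I hand in.

```bash
python3 -c "
from bench import manip
print(manip.finish_job())"
```

```text
the job is handed in; nothing more can be done
None
```

The core was lifted out of the box and now stands upright on the white pot's floor, the pot within about 2 mm of where it stood; the job is handed in after about 13 s, with no verdict reported back.

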